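# Start the clamp screw of a leather glue press

## Robot

A 6-joint arm with a two-finger parallel gripper is mounted at the origin on the work surface. World frame = base frame: x ahead of the robot, y to its left, z up, the work surface at z = 0. Lengths are in m, angles in degrees, forces in N, time in s.
With the tool pointing down it reaches from about 0.3 to 0.95 m from the base axis. Payload 3.1 kg.
Tool frame: the origin (TCP) lies between the finger pads, 19 mm behind the fingertips; this is the grasp point; z points along the fingers, x is the direction in which the jaws open and shut, and the axes are right-handed (so a half turn about z gives the same grasp; the last joint's range is limited). The gripper opens to 85 mm and grips with 20 to 120 N. Pads are 22 mm wide; open, the fingers measure 114 mm over their backs; the gripper's body (76 mm by 85 mm) begins 54 mm behind the grasp point. The pads swing forward as they close: fully open they stand 13 mm farther back than shut.
Start: joints at [-77.676, 17.653, 93.61, -0, 68.738, -3.994], TCP at [0.176, -0.6, 0.25] pointing down, gripper open.
Joint ranges: [-175.34, 175.34], [-45.06, 112.39], [2.9, 150.54], [-68.45, 248.45], [3.09, 151.38], [-168.51, 168.51]. Speed limits (degrees/s): [159.86, 159.86, 180, 180, 180, 180].

## Interface

Orientations are given as a 3x3 rotation matrix whose columns are the frame's x, y, z axes.
In Python, from cell import r, grab_frame, job_done, boxes_of, masks_of gives the robot as it stands. The module is installed in compiled form; this text tells all that it offers.
- The arm moves only by the tool carry_out, never from a script. Its argument "deltas" is a list of rows, each a list of 7 numbers: the shift along the world's x, y, z in m, then the turn, a rotation vector about the world's x, y, z in rad, then the closure, from -1 (fully open) to 1 (shut), so that 0 is half open. In form: [[tx, ty, tz, ax, ay, az, claw], ...]. A call has 1 to 12 rows; each row is the pose to reach, as a shift and turn from the pose commanded when the call began; what a row does not reach only later rows make up. A row lasts 1/12 s, in which the tool goes at most 41.7 mm and 7.16 degrees, less where a joint would pass 70% of its speed; a pose out of reach is approached as far as the arm can. A call with a gripper value outside its range is refused whole. The fingers move at their own pace and stop on an object; the grip force is fixed at half the most. Time passes only in rows, so rows that repeat a pose let the fingers close. It gives the time, the measured TCP pose, the force and the opening at its end, in the units of the state.
- r.sense(): the state, without advancing time (a new reading comes with each control period).
- grab_frame(name): name is "side" or "top" or "wrist"; returns a dict with "pixels" (480x640x3 uint8, blue, green, red), "range_z" (480x640 float32, m along the optical axis (not along the pixel's ray), 0 where there is no reading), "fovy" (degrees; the focal length in pixels is half the picture's height over the tangent of half this angle, whatever the lens; pixels are square), "cx", "cy" (the principal point, pixels), "rvec" (rotation vector, rad) and "tvec" (3), from world to camera coordinates, as OpenCV has them. Camera axes: x right, y down, z forward; pixel columns grow to the right and rows downward; lengths in m; the calibration is good to about 2 mm. A picture is of the moment at which its call begins.
- job_done(): hands the job in, once; it reports no verdict.
Trained networks look in a picture, given as the dict that the camera call returned (one of the last four; its "shot" number tells which), for a name from the list of things; names that differ only in an ending like _2 or _b are one class to them, and where a whole thing is asked for, a point or a joint stands for the part that bears it (a point fixed in the world has none). Each returns a list of dicts, best first, with "score" (0 to 1); they miss things now and then, are a little off and sometimes report something else, mostly with a low value. They report only what shows in the picture. A call takes as long as a camera call.
- boxes_of(query, picture): "bbox" ([left, top, width, height] in pixels, round what is visible of it).
- masks_of(query, picture): "pixels" (480x640 bool, what is visible of it) and "bbox" ([left, top, width, height] in pixels, round what is visible of it).
The state is a dict: "t": time; "joints": joint angles; "dq": joint speeds; "effort": joint torques, N m; "ee_pos": TCP position; "orientation": TCP orientation; "ft_force": force on the tool from outside, world axes, zero at the start; "moment": the same for the moment, N m; "gripper_width": finger opening in m.
Only numpy, scipy, OpenCV 4.12 (cv2) and the standard library are available. Lean on these libraries where they do the work, as an engineer would, in place of code of your own. Each camera call takes 0.05 s, during which the arm holds its last target.

## Task

The red T-handled clamp screw of the green glue press is standing loose in the mouth of its threaded boss; start it without crossing the thread: turn it backward (anticlockwise seen from above) until you feel it drop into the start of the thread, stop there, then turn it forward (clockwise) one full turn. Finish holding it: your program ends with the fingers still gripping the T-handle, the screw standing still in its thread, so that the glued stack can be lined up before the screw is run down. Leave the hammer, the solvent tin and the orange tray alone.

Things in the scene. Friction and masses are not known exactly. Their poses are not given: they have to be found in the camera images.
- glue_press: small green steel glue press, screwed to the bench: base plate 180 (x) x 300 (y) mm, origin at the centre of its underside, z up; two columns carry a bridge 44 mm wide, 280 mm long along y, top 136 mm above the bench (column nuts to 146 mm at y = +-120 mm); in its middle the round threaded boss. Boards with glued leather lie under the bridge.
- boss_mouth (a point): centre of the mouth of the threaded boss (50 mm across), on the screw's upright axis, 150 mm above the bench. The right-hand thread has one start and a pitch of 5 mm. A plain pilot below the screw's thread sits in the boss and keeps the screw upright; its weight, about 0.46 kg, rests on the thread and it falls freely.
- t_handle: red T-handle fixed on top of the clamp screw: upright bar 60 mm long (its x), 16 mm thick (its y), 32 mm high (z up), the +x end painted yellow; origin at the centre of its underside, on the screw's axis, about 217 mm above the bench. Below it: neck 16 mm across, 10 mm high; collar 30 mm across, 6 mm high; 53 mm of steel screw 24 mm across. Turns easily (under 0.1 N m).
- t_grip (a point): point in the T-handle on the screw's axis, 24 mm above its underside and 8 mm below its top: where the TCP goes to grip the 16 mm thickness from above; axes as the handle. A hard grip carries the screw and keeps it from dropping; fingers that only straddle the bar, some 2 to 5 mm wider than it, turn it and let it drop.
- screw_turn (a joint): turn of the screw about its axis, rad; grows clockwise seen from above (forward, screwing in), falls as it is turned backward. Start reading 0.7 to 2.8; the drop comes within half a turn of backward turning.
- screw_depth (a joint): how far the screw has gone down, m; start 0.0008 to 0.0028. Turned backward with its weight on the thread, the screw first climbs slowly (5 mm a turn), then drops about 5 mm at once. From there each forward turn takes it 5 mm deeper and the thread no longer lets it be lifted.
- hammer: bystander: hammer lying on the bench, about 270 mm long, wooden handle
- solvent_tin: bystander: round metal tin with a white screw cap, 80 mm across, 116 mm high, standing; origin at the centre of its underside
- orange_tray: bystander: small empty orange tray 110 x 80 x 30 mm; origin at the centre of its underside

How it is judged (in metres and radians):
On the way:
1. the screw is turned backward until it drops into the start of the thread (value of joint screw_turn below 0.3 rad and value of joint screw_depth above 0.0022 m), for 0.1 s.
At the end, for the whole second after the job is handed in: The screw stands one turn (give or take a quarter turn) forward of the place where it dropped, in its thread (7.5 to 12.5 mm down), not turning, with the fingers gripping its T-handle (more than 5 N, TCP within 30 mm of the grip point) (value of joint screw_turn between 4.6 and 7.8 rad and value of joint screw_depth between 0.0075 and 0.0125 m and velocity of joint screw_turn between -0.1 and 0.1 rad/s and contact force between the fingers and t_handle above 5 N and distance between the grasp point and t_grip below 0.03 m); the arm keeps its last pose, push and grip.
It fails at once if the screw is screwed forward before it has dropped into the thread (value of joint screw_turn above 4 rad and value of joint screw_depth below 0.0055 m).
It fails at once if the screw is turned on backward more than half a turn past the drop (value of joint screw_turn below -3.3 rad).
It fails at once if a bystander is knocked away or over (distance of any of hammer, solvent_tin, orange_tray from where it was at the start of the episode above 0.03 m or angle between solvent_tin's own z axis and vertical above 0.3 rad).
It also fails if it takes over 72 s, if anything falls off the work surface, if the arm or the gripper's body presses on something with over 40 N, if the wrist force passes 120 N, or if a joint passes its speed limit or range.

## Working session

There is one attempt and no reset: what is moved stays moved. The work goes in short steps, Python scripts to look and compute and a tool call to move; the robot and the scene stay as the last step left them, time stands still between calls to the robot, and variables do not carry over. Pictures are saved under pics/ and viewed, and the job is handed in when it is done.

Besides the shell and the picture viewer there is one more tool, called after "Call:" as name(argument=value, ...) on one line, values as JSON. carry_out: Moves the arm, as the interface text tells. Its arguments: {"type":"object","properties":{"deltas":{"type":"array"}},"required":["deltas"]}

```bash
mkdir -p pics
cat > h.py <<'E'
import numpy as np, cv2
from cell import r, grab_frame, job_done, boxes_of, masks_of
def pts(f,mask=None):
    z=f["range_z"].astype(float); fl=240/np.tan(np.radians(f["fovy"])/2)
    v,u=np.nonzero((z>0) if mask is None else (mask&(z>0)))
    d=z[v,u]; c=np.stack([(u-f["cx"])/fl*d,(v-f["cy"])/fl*d,d],1)
    R,_=cv2.Rodrigues(np.array(f["rvec"],float)); return (c-np.array(f["tvec"]).reshape(1,3))@R, u, v
E
python3 - <<'E'
from h import *
s=r.sense(); print(s)
for n in ("top","side"):
    f=grab_frame(n); cv2.imwrite(f"pics/{n}0.png",f["pixels"])
    for q in ("t_handle","solvent_tin","hammer","orange_tray","glue_press"):
        m=masks_of(q,f)
        for k in m[:2]:
            p,u,v=pts(f,k["pixels"]); print(n,q,round(k["score"],2),k["bbox"],np.median(p,0).round(3),p.min(0).round(3),p.max(0).round(3))
E
```

```text
{'t': 0.0, 'joints': array([-7.76734020e+01,  1.77037578e+01,  9.36891598e+01, -1.66115166e-03,
        6.87375330e+01, -3.99275794e+00]), 'dq': array([ 0.03758207,  0.03535211,  0.02079183, -0.04359419, -0.0221566 ,
       -0.07385448]), 'effort': array([ 1.16809733e-03, -4.15249944e+01, -2.76664978e+01, -9.82388042e-05,
        1.02895126e-02, -5.41878350e-06]), 'ee_pos': array([ 0.17542739, -0.59906736,  0.24875814]), 'orientation': array([[ 2.81000477e-01, -9.59707492e-01, -5.12454373e-04],
       [-9.59704936e-01, -2.81000913e-01,  2.21853481e-03],
       [-2.27314463e-03, -1.31604349e-04, -9.99997408e-01]]), 'ft_force': array([ 0.76631486,  0.36568361, -0.23513983]), 'moment': array([-0.01981889,  0.02626771,  0.03790906]), 'gripper_width': 0.08544356702446644}
top t_handle 0.7 [294.8, 243.3, 24.6, 16.2] [0.582 0.059 0.25 ] [0.562 0.033 0.045] [0.63  0.094 0.257]
top solvent_tin 0.66 [292.1, 168.4, 28.9, 38.8] [0.762 0.07  0.095] [ 0.734  0.032 -0.001] [0.814 0.109 0.122]
top hammer 0.7 [404.2, 241.5, 37.3, 98.7] [ 0.531 -0.226  0.025] [ 0.368 -0.302 -0.004] [ 0.64  -0.195  0.033]
top glue_press 0.93 [247.3, 211.6, 119.6, 97.0] [0.573 0.059 0.051] [ 0.452 -0.108 -0.005] [0.714 0.23  0.257]
side t_handle 0.58 [322.4, 211.6, 9.5, 29.7] [0.577 0.072 0.248] [ 0.56  -0.17  -0.002] [0.682 0.093 0.256]
side solvent_tin 0.88 [232.0, 233.0, 40.5, 49.7] [0.759 0.093 0.081] [ 0.732 -0.038 -0.006] [0.859 0.116 0.123]
side hammer 0.82 [348.0, 183.9, 103.0, 60.6] [ 0.52  -0.218  0.023] [ 0.365 -0.291  0.   ] [ 0.637 -0.189  0.034]
side orange_tray 0.62 [213.7, 348.1, 62.7, 52.6] [0.647 0.329 0.005] [ 0.584  0.275 -0.004] [0.717 0.38  0.039]
side glue_press 0.68 [255.7, 212.6, 141.8, 141.0] [0.564 0.102 0.05 ] [ 0.45  -0.103 -0.006] [0.71  0.234 0.256]
side glue_press 0.37 [321.3, 211.2, 14.2, 47.5] [0.577 0.072 0.23 ] [0.56  0.036 0.153] [0.598 0.093 0.256]
```

Run:
```python
from h import *
for n in ("top","side"):
    im=cv2.imread(f"pics/{n}0.png"); 
    c=im[150:350,220:460] if n=="top" else im[150:420,190:470]
    cv2.imwrite(f"pics/{n}0c.png",cv2.resize(c,None,fx=2.2,fy=2.2,interpolation=cv2.INTER_CUBIC))
f=grab_frame("top")
p,u,v=pts(f); px=f["pixels"][v,u].astype(int)
k=(p[:,2]>0.225)&(np.hypot(p[:,0]-.582,p[:,1]-.062)<.06)
q=p[k]; c=px[k]; print(len(q),q.mean(0))
(ctr,wh,a)=cv2.minAreaRect((q[:,:2]*1000).astype(np.float32)); print(ctr,wh,a)
w,V=np.linalg.eigh(np.cov(q[:,:2].T)); print(V[:,1],np.degrees(np.arctan2(V[1,1],V[0,1])))
yel=(c[:,1]>110)&(c[:,2]>110)&(c[:,0]<100); red=(c[:,2]>100)&(c[:,1]<90)
print("yel",yel.sum(),q[yel].mean(0),"red",red.sum(),q[red].mean(0))
print(np.percentile(q[:,2],[5,50,95]))
```

```text
224 [0.58113085 0.06068776 0.24879296]
(582.3375854492188, 61.09046936035156) (16.361291885375977, 59.22458267211914) 29.12700080871582
[-0.4815356   0.87642653] 118.78574237439673
yel 16 [0.5961393  0.03938002 0.24948637] red 97 [0.5829228  0.06212149 0.25112733]
[0.23528221 0.25036502 0.25355189]
```

View pics/top0c.png

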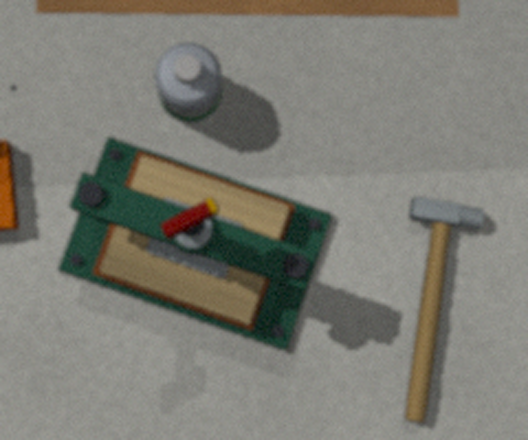

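View pics/side0c.png

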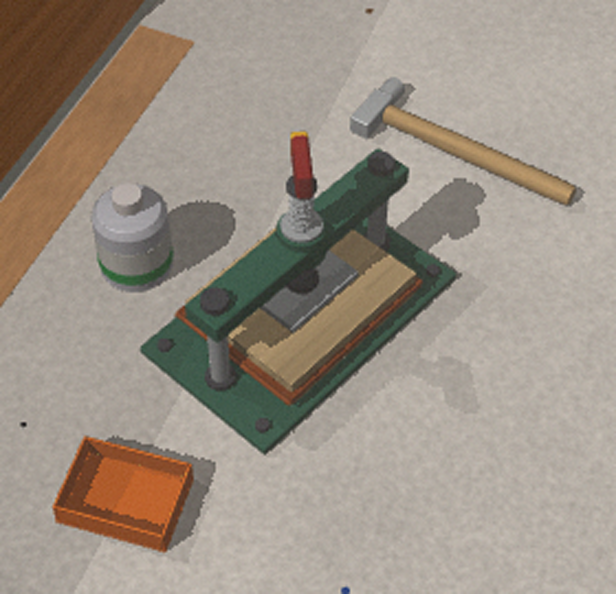

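Pictures: in the top view, the red bar is at about pixel (306,250), with its yellow end toward -61° in the world frame. The press lies between the tin, which is farther out, and the hammer, which is to its right. I'll lift and travel over now.

Call:
carry_out(deltas=[[0, 0, 0.035, 0, 0, 0, -1], [0.005, 0.01, 0.07, 0, 0, -0.05, -1], [0.02, 0.03, 0.1, 0, 0, -0.11, -1], [0.04, 0.06, 0.12, 0, 0, -0.17, -1], [0.06, 0.09, 0.13, 0, 0, -0.23, -1], [0.08, 0.12, 0.13, 0, 0, -0.29, -1], [0.1, 0.155, 0.13, 0, 0, -0.35, -1], [0.12, 0.19, 0.13, 0, 0, -0.41, -1], [0.14, 0.225, 0.13, 0, 0, -0.47, -1], [0.16, 0.26, 0.13, 0, 0, -0.53, -1], [0.18, 0.295, 0.13, 0, 0, -0.59, -1], [0.2, 0.33, 0.13, 0, 0, -0.65, -1]])

```text
t: 1.65
ee_pos: [0.3761, -0.268, 0.3803]
orientation: [[-0.36, -0.933, 0.001], [-0.933, 0.36, -0.001], [0.0, -0.001, -1.0]]
ft_force: [0.9, 0.6, -1.4]
gripper_width: 0.0853
```

Call:
carry_out(deltas=[[0.02, 0.033, 0, 0, 0, -0.06, -1], [0.04, 0.066, 0, 0, 0, -0.12, -1], [0.06, 0.099, 0, 0, 0, -0.18, -1], [0.08, 0.13, 0, 0, 0, -0.24, -1], [0.1, 0.16, 0, 0, 0, -0.3, -1], [0.12, 0.19, 0, 0, 0, -0.36, -1], [0.14, 0.22, 0, 0, 0, -0.42, -1], [0.16, 0.25, 0, 0, 0, -0.48, -1], [0.175, 0.28, 0, 0, 0, -0.54, -1], [0.19, 0.31, 0, 0, 0, -0.6, -1], [0.2, 0.325, 0, 0, 0, -0.66, -1], [0.206, 0.331, 0, 0, 0, -0.7, -1]])

```text
t: 2.65
ee_pos: [0.5824, 0.0642, 0.3797]
orientation: [[-0.875, -0.485, 0.0], [-0.485, 0.875, 0.001], [-0.001, 0.001, -1.0]]
ft_force: [0.2, -0.5, 0.1]
gripper_width: 0.0853
```

Run:
```python
from h import *
s=r.sense(); print(s["t"],s["ee_pos"],s["joints"].round(1),s["orientation"].round(3).tolist(),s["ft_force"])
f=grab_frame("wrist"); cv2.imwrite("pics/w1.png",f["pixels"])
p,u,v=pts(f); px=f["pixels"][v,u].astype(int)
k=(p[:,2]>0.235)&(p[:,2]<.27)&(np.hypot(p[:,0]-.582,p[:,1]-.062)<.06)
q=p[k]; c=px[k]; print(len(q),q.mean(0),np.percentile(q[:,2],[5,50,95]))
k2=q[:,2]>np.median(q[:,2])-.003
(ctr,wh,a)=cv2.minAreaRect((q[k2][:,:2]*1000).astype(np.float32)); print(ctr,wh,a,q[k2].mean(0))
w,V=np.linalg.eigh(np.cov(q[k2][:,:2].T)); print(np.degrees(np.arctan2(V[1,1],V[0,1])))
```

```text
2.65 [0.58239125 0.06419397 0.37974525] [2.00e+00 8.20e+00 9.02e+01 1.00e-01 8.16e+01 1.53e+02] [[-0.875, -0.485, 0.0], [-0.485, 0.875, 0.001], [-0.001, 0.001, -1.0]] [ 0.18553797 -0.47655735  0.07116993]
1889 [0.58425474 0.06080333 0.25018909] [0.24754756 0.25063898 0.25201057]
(583.1497192382812, 62.79944610595703) (15.78431510925293, 58.64656448364258) 29.318321228027344 [0.58385387 0.06159938 0.250583  ]
118.88115850520947
```

View pics/w1.png

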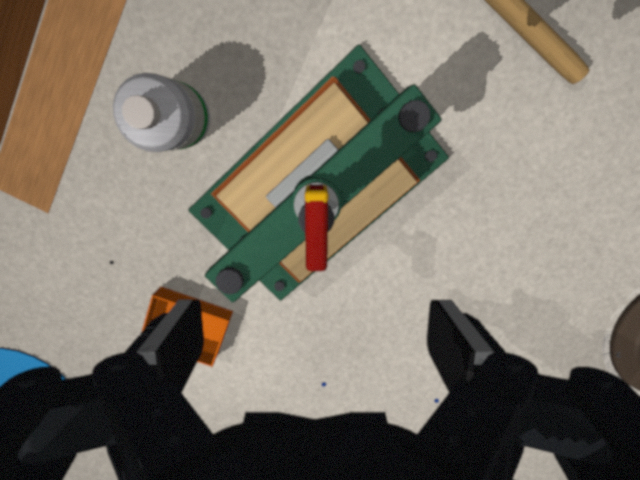

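The wrist view shows the bar at (316,225), yellow end up, parallel to the finger pads, so the yaw is right. I'll descend.

Call:
carry_out(deltas=[[0.0005, 0, -0.03, 0, 0, 0, -1], [0.0005, 0, -0.06, 0, 0, 0, -1], [0.0005, 0, -0.09, 0, 0, 0, -1], [0.0005, 0, -0.115, 0, 0, 0, -1], [0.0005, 0, -0.13, 0, 0, 0, -0.5], [0.0005, 0, -0.137, 0, 0, 0, 0], [0.0005, 0, -0.137, 0, 0, 0, 0.2], [0.0005, 0, -0.137, 0, 0, 0, 0.4], [0.0005, 0, -0.137, 0, 0, 0, 0.4], [0.0005, 0, -0.137, 0, 0, 0, 0.4], [0.0005, 0, -0.137, 0, 0, 0, 0.4], [0.0005, 0, -0.137, 0, 0, 0, 0.4]])

```text
t: 3.7
ee_pos: [0.5827, 0.0612, 0.2441]
orientation: [[-0.875, -0.484, 0.002], [-0.484, 0.875, 0.0], [-0.002, -0.001, -1.0]]
ft_force: [-0.4, -0.7, -0.3]
gripper_width: 0.0257
```

Run:
```python
from h import *
s=r.sense(); print(s["t"],s["ee_pos"],s["joints"].round(1),s["gripper_width"],s["ft_force"],s["moment"])
f=grab_frame("wrist"); cv2.imwrite("pics/w2.png",f["pixels"])
f=grab_frame("side"); cv2.imwrite("pics/s2.png",cv2.resize(f["pixels"][130:330,220:440],None,fx=3,fy=3))
```

```text
3.7 [0.58269293 0.06118316 0.24414755] [  1.7  13.6  99.4  -0.   66.8 152.8] 0.02571147606025039 [-0.38413541 -0.73012493 -0.32820357] [-0.03416557  0.01696622  0.09841515]
```

View pics/w2.png

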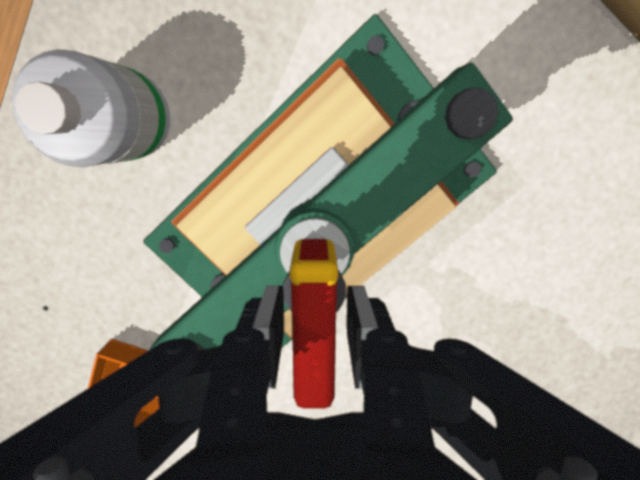

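View pics/s2.png

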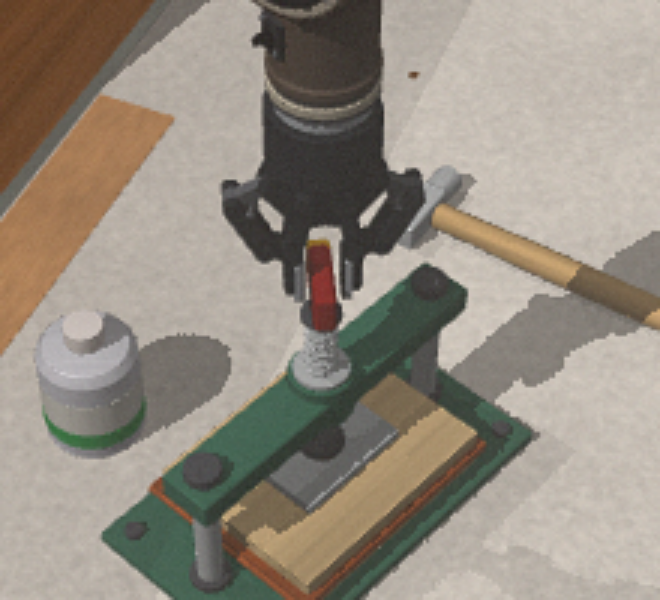

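Wrist view: the bar is centred between the pads, with gaps of about 18 and 15 px. I'll straddle it and start turning backward in small steps, measuring the handle's top height and angle after each.

```bash
cat >> h.py <<'E'
def handle(save=None):
    s=r.sense(); f=grab_frame("wrist")
    if save: cv2.imwrite(save,f["pixels"])
    hsv=cv2.cvtColor(f["pixels"],cv2.COLOR_BGR2HSV)
    red=((hsv[...,0]<35)|(hsv[...,0]>172))&(hsv[...,1]>150)&(hsv[...,2]>60)
    p,u,v=pts(f,red); k=(p[:,2]>.225)&(p[:,2]<.262)&(np.hypot(p[:,0]-.583,p[:,1]-.0615)<.045); q=p[k]
    h=np.percentile(q[:,2],95); q=q[q[:,2]>h-.004]
    w,V=np.linalg.eigh(np.cov(q[:,:2].T)); a=np.degrees(np.arctan2(V[1,1],V[0,1]))%180
    R=s["orientation"]; yaw=np.degrees(np.arctan2(R[1,0],R[0,0]))
    print("t %.2f n %d top %.4f med %.4f barangle %.1f (rel yaw %.1f) yaw %.1f J6 %.1f tcp %s w %.4f F %s M %s"%(s["t"],len(q),h,np.median(q[:,2]),a,(a-yaw)%180,yaw,s["joints"][5],s["ee_pos"].round(4),s["gripper_width"],s["ft_force"].round(1),s["moment"].round(2)))
E
python3 -c "
from h import *
handle()"
```

```text
t 3.80 n 6118 top 0.2518 med 0.2508 barangle 118.9 (rel yaw 90.0) yaw -151.0 J6 152.8 tcp [0.5824 0.0612 0.2436] w 0.0256 F [-0.2  1.1 -0.6] M [-0.02  0.01  0.  ]
```

Call:
carry_out(deltas=[[0, 0, 0, 0, 0, 0, 0.54], [0, 0, 0, 0, 0, 0, 0.54], [0, 0, 0, 0, 0, 0.07, 0.54], [0, 0, 0, 0, 0, 0.14, 0.54], [0, 0, 0, 0, 0, 0.21, 0.54], [0, 0, 0, 0, 0, 0.28, 0.54], [0, 0, 0, 0, 0, 0.35, 0.54], [0, 0, 0, 0, 0, 0.35, 0.54]])

```text
t: 4.52
ee_pos: [0.5829, 0.0612, 0.2431]
orientation: [[-0.655, -0.756, 0.002], [-0.756, 0.655, 0.0], [-0.002, -0.001, -1.0]]
ft_force: [2.4, 1.0, -1.2]
gripper_width: 0.0195
```

```bash
python3 -c "
from h import *
handle('pics/w3.png')"
```

```text
t 4.52 n 6249 top 0.2520 med 0.2510 barangle 130.2 (rel yaw 81.1) yaw -130.9 J6 132.7 tcp [0.5829 0.0612 0.2431] w 0.0195 F [ 2.4  1.  -1.2] M [ 0.03 -0.3  -0.02]
```

Call:
carry_out(deltas=[[0, 0, 0, 0, 0, 0.07, 0.54], [0, 0, 0, 0, 0, 0.14, 0.54], [0, 0, 0, 0, 0, 0.21, 0.54], [0, 0, 0, 0, 0, 0.28, 0.54], [0, 0, 0, 0, 0, 0.35, 0.54], [0, 0, 0, 0, 0, 0.35, 0.54]])

```text
t: 5.07
ee_pos: [0.5832, 0.0615, 0.2434]
orientation: [[-0.358, -0.934, 0.003], [-0.934, 0.358, 0.001], [-0.002, -0.002, -1.0]]
ft_force: [2.6, 1.0, -0.8]
gripper_width: 0.0197
```

```bash
python3 -c "
from h import *
handle()"
```

```text
t 5.07 n 6218 top 0.2523 med 0.2513 barangle 150.7 (rel yaw 81.7) yaw -111.0 J6 112.7 tcp [0.5832 0.0615 0.2434] w 0.0197 F [ 2.6  1.  -0.8] M [ 0.17 -0.51 -0.09]
```

Call:
carry_out(deltas=[[0, 0, 0, 0, 0, 0.07, 0.54], [0, 0, 0, 0, 0, 0.14, 0.54], [0, 0, 0, 0, 0, 0.21, 0.54], [0, 0, 0, 0, 0, 0.28, 0.54], [0, 0, 0, 0, 0, 0.35, 0.54], [0, 0, 0, 0, 0, 0.35, 0.54]])

```text
t: 5.62
ee_pos: [0.582, 0.062, 0.2429]
orientation: [[-0.017, -1.0, -0.0], [-1.0, 0.017, 0.002], [-0.002, 0.0, -1.0]]
ft_force: [1.2, 3.1, -0.2]
gripper_width: 0.0199
```

```bash
python3 -c "
from h import *
handle()"
```

```text
t 5.62 n 5879 top 0.2476 med 0.2466 barangle 170.8 (rel yaw 81.8) yaw -91.0 J6 92.7 tcp [0.582  0.062  0.2429] w 0.0199 F [ 1.2  3.1 -0.2] M [ 0.48 -0.29 -0.08]
```

The handle top fell from 0.2523 to 0.2476, which is the drop, somewhere between bar angles 151° and 171°. I'm stopping backward turning. Next I open, swing the wrist about 172° so there is travel for forward turning, and regrip.

Call:
carry_out(deltas=[[0, 0, 0, 0, 0, 0, 0.2], [0, 0, 0, 0, 0, 0, -0.5], [0, 0, 0, 0, 0, 0, -1], [0, 0, 0, 0, 0, 0, -1], [0, 0, 0, 0, 0, 0, -1], [0, 0, 0, 0, 0, 0, -1], [0, 0, -0.001, 0, 0, 0.1, -1], [0, 0, -0.002, 0, 0, 0.2, -1], [0, 0, -0.003, 0, 0, 0.3, -1], [0, 0, -0.004, 0, 0, 0.4, -1], [0, 0, -0.004, 0, 0, 0.5, -1], [0, 0, -0.004, 0, 0, 0.6, -1]])

```text
t: 6.67
ee_pos: [0.5819, 0.061, 0.2388]
orientation: [[0.556, -0.831, -0.001], [-0.831, -0.556, -0.0], [-0.0, 0.001, -1.0]]
ft_force: [0.9, -0.1, -0.5]
gripper_width: 0.0854
```

Call:
carry_out(deltas=[[0, 0, 0, 0, 0, 0.1, -1], [0, 0, 0, 0, 0, 0.2, -1], [0, 0, 0, 0, 0, 0.3, -1], [0, 0, 0, 0, 0, 0.4, -1], [0, 0, 0, 0, 0, 0.5, -1], [0, 0, 0, 0, 0, 0.6, -1], [0, 0, 0, 0, 0, 0.7, -1], [0, 0, 0, 0, 0, 0.8, -1], [0, 0, 0, 0, 0, 0.9, -1], [0, 0, 0, 0, 0, 1.0, -1], [0, 0, 0, 0, 0, 1.1, -1], [0, 0, 0, 0, 0, 1.2, -1]])

```text
t: 7.67
ee_pos: [0.582, 0.061, 0.239]
orientation: [[0.976, 0.217, -0.0], [0.217, -0.976, -0.0], [-0.0, 0.0, -1.0]]
ft_force: [-0.2, -0.3, -0.1]
gripper_width: 0.0854
```

Call:
carry_out(deltas=[[0, 0, 0, 0, 0, 0.1, -1], [0, 0, 0, 0, 0, 0.2, -1], [0, 0, 0, 0, 0, 0.3, -1], [0, 0, 0, 0, 0, 0.4, -1], [0, 0, 0, 0, 0, 0.5, -1], [0, 0, 0, 0, 0, 0.6, -1], [0, 0, 0, 0, 0, 0.7, -1], [0, 0, 0, 0, 0, 0.8, -1], [0, 0, 0, 0, 0, 0.9, -1], [0, 0, 0, 0, 0, 1.0, -1], [0, 0, 0, 0, 0, 1.1, -1], [0, 0, 0, 0, 0, 1.2, -1]])

```text
t: 8.67
ee_pos: [0.582, 0.061, 0.2389]
orientation: [[0.152, 0.988, -0.0], [0.988, -0.152, -0.0], [-0.0, -0.0, -1.0]]
ft_force: [-0.2, -0.4, -0.0]
gripper_width: 0.0853
```

```bash
python3 -c "
from h import *
handle('pics/w4.png')"
```

```text
t 8.67 n 6353 top 0.2476 med 0.2465 barangle 170.9 (rel yaw 89.6) yaw 81.3 J6 -79.5 tcp [0.582  0.061  0.2389] w 0.0853 F [-0.2 -0.4 -0. ] M [-0.06 -0.07  0.08]
```

View pics/w4.png

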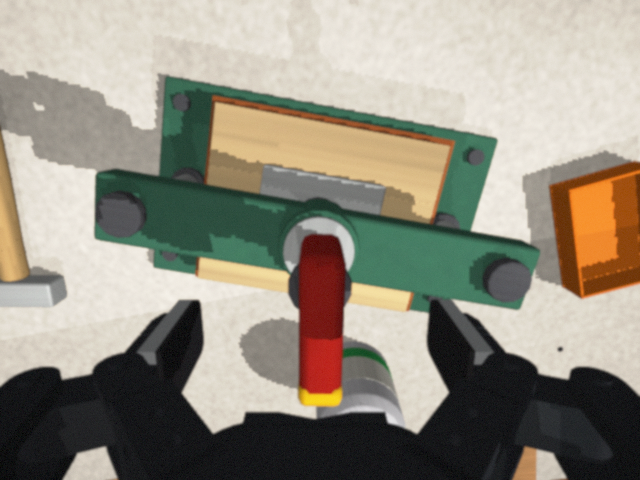

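The wrist view shows the bar still at 171°, yellow end now near (320,397), centred between the open pads. I'll straddle it and turn forward.

Call:
carry_out(deltas=[[0, 0, 0, 0, 0, 0, 0], [0, 0, 0, 0, 0, 0, 0.3], [0, 0, 0, 0, 0, 0, 0.54], [0, 0, 0, 0, 0, 0, 0.54], [0, 0, 0, 0, 0, 0, 0.54], [0, 0, 0, 0, 0, 0, 0.54], [0, 0, 0, 0, 0, -0.08, 0.54], [0, 0, 0, 0, 0, -0.16, 0.54], [0, 0, 0, 0, 0, -0.24, 0.54], [0, 0, 0, 0, 0, -0.32, 0.54], [0, 0, 0, 0, 0, -0.4, 0.54], [0, 0, 0, 0, 0, -0.5, 0.54]])

```text
t: 9.72
ee_pos: [0.5814, 0.0627, 0.2388]
orientation: [[0.614, 0.789, -0.002], [0.789, -0.614, 0.003], [0.001, -0.003, -1.0]]
ft_force: [-1.3, 3.0, 0.1]
gripper_width: 0.0196
```

```bash
python3 -c "
from h import *
handle('pics/w5.png')"
```

```text
t 9.72 n 6266 top 0.2475 med 0.2464 barangle 151.6 (rel yaw 99.4) yaw 52.1 J6 -50.4 tcp [0.5814 0.0627 0.2388] w 0.0196 F [-1.3  3.   0.1] M [0.64 0.11 0.03]
```

Call:
carry_out(deltas=[[0, 0, 0, 0, 0, -0.1, 0.54], [0, 0, 0, 0, 0, -0.2, 0.54], [0, 0, 0, 0, 0, -0.3, 0.54], [0, 0, 0, 0, 0, -0.4, 0.54], [0, 0, 0, 0, 0, -0.5, 0.54], [0, 0, -0.001, 0, 0, -0.6, 0.54], [0, 0, -0.001, 0, 0, -0.7, 0.54], [0, 0, -0.001, 0, 0, -0.8, 0.54], [0, 0, -0.001, 0, 0, -0.9, 0.54], [0, 0, -0.001, 0, 0, -1.0, 0.54], [0, 0, -0.001, 0, 0, -1.1, 0.54], [0, 0, -0.001, 0, 0, -1.2, 0.54]])

```text
t: 10.77
ee_pos: [0.5822, 0.0621, 0.238]
orientation: [[0.959, -0.285, 0.0], [-0.285, -0.958, 0.002], [-0.0, -0.002, -1.0]]
ft_force: [0.3, 2.9, -0.3]
gripper_width: 0.0193
```

```bash
python3 -c "
from h import *
handle('pics/w6.png')"
```

```text
t 10.77 n 6430 top 0.2466 med 0.2455 barangle 82.7 (rel yaw 99.3) yaw -16.6 J6 18.3 tcp [0.5822 0.0621 0.238 ] w 0.0193 F [ 0.3  2.9 -0.3] M [0.47 0.02 0.03]
```

Call:
carry_out(deltas=[[0, 0, 0, 0, 0, -0.1, 0.54], [0, 0, 0, 0, 0, -0.2, 0.54], [0, 0, 0, 0, 0, -0.3, 0.54], [0, 0, 0, 0, 0, -0.4, 0.54], [0, 0, 0, 0, 0, -0.5, 0.54], [0, 0, -0.001, 0, 0, -0.6, 0.54], [0, 0, -0.001, 0, 0, -0.7, 0.54], [0, 0, -0.001, 0, 0, -0.8, 0.54], [0, 0, -0.001, 0, 0, -0.9, 0.54], [0, 0, -0.001, 0, 0, -1.0, 0.54], [0, 0, -0.001, 0, 0, -1.1, 0.54], [0, 0, -0.001, 0, 0, -1.2, 0.54]])

```text
t: 11.82
ee_pos: [0.5814, 0.062, 0.237]
orientation: [[0.083, -0.997, -0.002], [-0.997, -0.083, 0.002], [-0.002, 0.002, -1.0]]
ft_force: [-2.2, 3.7, 1.7]
gripper_width: 0.0199
```

Call:
carry_out(deltas=[[0, 0, 0, 0, 0, -0.1, 0.54], [0, 0, 0, 0, 0, -0.2, 0.54], [0, 0, 0, 0, 0, -0.3, 0.54], [0, 0, 0, 0, 0, -0.4, 0.54], [0, 0, 0, 0, 0, -0.5, 0.54], [0, 0, -0.001, 0, 0, -0.6, 0.54], [0, 0, -0.001, 0, 0, -0.7, 0.54], [0, 0, -0.001, 0, 0, -0.8, 0.54], [0, 0, -0.001, 0, 0, -0.9, 0.54], [0, 0, -0.001, 0, 0, -1.0, 0.54], [0, 0, -0.001, 0, 0, -1.1, 0.54], [0, 0, -0.001, 0, 0, -1.2, 0.54]])

```text
t: 12.82
ee_pos: [0.5821, 0.0622, 0.2359]
orientation: [[-0.899, -0.439, 0.0], [-0.439, 0.899, 0.002], [-0.001, 0.002, -1.0]]
ft_force: [0.1, 2.9, -1.2]
gripper_width: 0.0195
```

```bash
python3 -c "
from h import *
handle('pics/w7.png')"
```

```text
t 12.82 n 6274 top 0.2443 med 0.2433 barangle 125.6 (rel yaw 99.6) yaw -154.0 J6 155.7 tcp [0.5821 0.0622 0.2359] w 0.0195 F [ 0.1  2.9 -1.2] M [ 0.51 -0.08  0.06]
```

Forward progress is 225° and 3.3 mm deeper, which matches the pitch. Regripping for the rest.

Call:
carry_out(deltas=[[0, 0, 0, 0, 0, 0, 0.2], [0, 0, 0, 0, 0, 0, -0.5], [0, 0, 0, 0, 0, 0, -1], [0, 0, 0, 0, 0, 0, -1], [0, 0, 0, 0, 0, 0, -1], [0, 0, 0, 0, 0, 0, -1], [0, -0.0005, 0, 0, 0, 0.1, -1], [0, -0.0005, 0, 0, 0, 0.2, -1], [0, -0.0005, 0, 0, 0, 0.3, -1], [0, -0.0005, 0, 0, 0, 0.4, -1], [0, 0, 0, 0, 0, 0.5, -1], [0, 0, 0, 0, 0, 0.6, -1]])

```text
t: 13.87
ee_pos: [0.5821, 0.0611, 0.236]
orientation: [[-0.488, -0.873, 0.0], [-0.873, 0.488, -0.0], [0.0, -0.0, -1.0]]
ft_force: [0.5, 0.4, -0.6]
gripper_width: 0.0854
```

Call:
carry_out(deltas=[[0, 0, 0, 0, 0, 0.11, -1], [0, 0, 0, 0, 0, 0.22, -1], [0, 0, 0, 0, 0, 0.33, -1], [0, 0, 0, 0, 0, 0.44, -1], [0, 0, 0, 0, 0, 0.55, -1], [0, 0, 0, 0, 0, 0.66, -1], [0, 0, 0, 0, 0, 0.77, -1], [0, 0, 0, 0, 0, 0.88, -1], [0, 0, 0, 0, 0, 0.99, -1], [0, 0, 0, 0, 0, 1.1, -1], [0, 0, 0, 0, 0, 1.21, -1], [0, 0, 0, 0, 0, 1.32, -1]])

```text
t: 14.87
ee_pos: [0.5821, 0.0611, 0.236]
orientation: [[0.725, -0.689, 0.0], [-0.689, -0.725, -0.0], [0.0, 0.0, -1.0]]
ft_force: [1.0, 0.2, 0.6]
gripper_width: 0.0853
```

Call:
carry_out(deltas=[[0, 0, 0, 0, 0, 0.11, -1], [0, 0, 0, 0, 0, 0.22, -1], [0, 0, 0, 0, 0, 0.33, -1], [0, 0, 0, 0, 0, 0.44, -1], [0, 0, 0, 0, 0, 0.55, -1], [0, 0, 0, 0, 0, 0.66, -1], [0, 0, 0, 0, 0, 0.77, -1], [0, 0, 0, 0, 0, 0.88, -1], [0, 0, 0, 0, 0, 0.99, -1], [0, 0, 0, 0, 0, 1.1, -1], [0, 0, 0, 0, 0, 1.21, -1], [0, 0, 0, 0, 0, 1.32, -1]])

```text
t: 15.87
ee_pos: [0.5821, 0.061, 0.236]
orientation: [[0.847, 0.531, 0.0], [0.531, -0.847, -0.0], [-0.0, 0.0, -1.0]]
ft_force: [-0.6, 0.4, -0.3]
gripper_width: 0.0857
```

```bash
python3 -c "
from h import *
handle('pics/w8.png')"
```

```text
t 15.87 n 6256 top 0.2445 med 0.2435 barangle 124.5 (rel yaw 92.4) yaw 32.1 J6 -30.4 tcp [0.5821 0.061  0.236 ] w 0.0857 F [-0.6  0.4 -0.3] M [0.05 0.04 0.04]
```

View pics/w8.png

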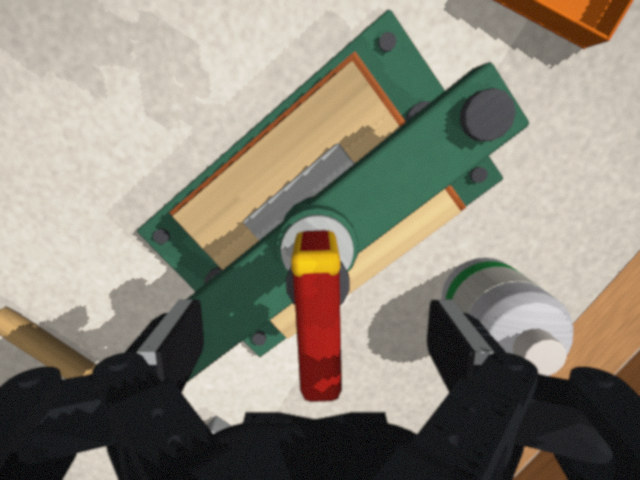

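Bar unmoved, at 124.5°, yellow end at (316,262), centred. Turning forward about 140° more.

Call:
carry_out(deltas=[[0, 0, 0, 0, 0, 0, 0], [0, 0, 0, 0, 0, 0, 0.3], [0, 0, 0, 0, 0, 0, 0.54], [0, 0, 0, 0, 0, 0, 0.54], [0, 0, 0, 0, 0, 0, 0.54], [0, 0, 0, 0, 0, 0, 0.54], [0, 0, 0, 0, 0, -0.08, 0.54], [0, 0, 0, 0, 0, -0.16, 0.54], [0, 0, 0, 0, 0, -0.24, 0.54], [0, 0, 0, 0, 0, -0.32, 0.54], [0, 0, 0, 0, 0, -0.4, 0.54], [0, 0, 0, 0, 0, -0.5, 0.54]])

```text
t: 16.92
ee_pos: [0.5821, 0.0619, 0.2357]
orientation: [[0.999, 0.049, 0.0], [0.049, -0.999, 0.001], [0.0, -0.001, -1.0]]
ft_force: [0.5, 1.6, -1.6]
gripper_width: 0.0197
```

Call:
carry_out(deltas=[[0, 0, 0, 0, 0, -0.1, 0.54], [0, 0, 0, 0, 0, -0.2, 0.54], [0, 0, 0, 0, 0, -0.3, 0.54], [0, 0, 0, 0, 0, -0.4, 0.54], [0, 0, 0, 0, 0, -0.5, 0.54], [0, 0, -0.001, 0, 0, -0.6, 0.54], [0, 0, -0.001, 0, 0, -0.7, 0.54], [0, 0, -0.001, 0, 0, -0.8, 0.54], [0, 0, -0.001, 0, 0, -0.9, 0.54], [0, 0, -0.001, 0, 0, -1.0, 0.54], [0, 0, -0.001, 0, 0, -1.1, 0.54], [0, 0, -0.001, 0, 0, -1.2, 0.54]])

```text
t: 17.92
ee_pos: [0.5816, 0.0621, 0.2348]
orientation: [[0.407, -0.913, -0.001], [-0.913, -0.407, 0.002], [-0.002, 0.0, -1.0]]
ft_force: [-0.5, 2.6, 0.6]
gripper_width: 0.0195
```

Call:
carry_out(deltas=[[0, 0, 0, 0, 0, -0.1, 0.54], [0, 0, 0, 0, 0, -0.2, 0.54], [0, 0, 0, 0, 0, -0.3, 0.54], [0, 0, 0, 0, 0, -0.4, 0.54], [0, 0, 0, 0, 0, -0.5, 0.54], [0, 0, -0.001, 0, 0, -0.6, 0.54], [0, 0, -0.001, 0, 0, -0.7, 0.54], [0, 0, -0.001, 0, 0, -0.78, 0.54], [0, 0, -0.001, 0, 0, -0.84, 0.54], [0, 0, -0.001, 0, 0, -0.84, 0.54]])

```text
t: 18.75
ee_pos: [0.5817, 0.0624, 0.2341]
orientation: [[-0.404, -0.915, -0.001], [-0.915, 0.404, 0.002], [-0.002, 0.002, -1.0]]
ft_force: [0.2, 2.6, 1.1]
gripper_width: 0.0198
```

```bash
python3 -c "
from h import *
handle('pics/w9.png')"
```

```text
t 18.75 n 6268 top 0.2426 med 0.2415 barangle 164.8 (rel yaw 98.7) yaw -113.9 J6 115.6 tcp [0.5817 0.0624 0.2341] w 0.0198 F [0.2 2.6 1.1] M [0.54 0.13 0.09]
```

That's 366° forward and 5.0 mm deeper. Squaring the pads to the bar and gripping.

Call:
carry_out(deltas=[[0, 0.0005, 0, 0, 0, 0.08, 0.54], [0, 0.001, 0, 0, 0, 0.15, 0.54], [0, 0.001, 0, 0, 0, 0.15, 0.6], [0, 0.001, 0, 0, 0, 0.15, 0.7], [0, 0.001, 0, 0, 0, 0.15, 1], [0, 0.001, 0, 0, 0, 0.15, 1], [0, 0.001, 0, 0, 0, 0.15, 1], [0, 0.001, 0, 0, 0, 0.15, 1], [0, 0.001, 0, 0, 0, 0.15, 1], [0, 0.001, 0, 0, 0, 0.15, 1]])

```text
t: 19.63
ee_pos: [0.5824, 0.0625, 0.2342]
orientation: [[-0.262, -0.965, 0.001], [-0.965, 0.262, 0.001], [-0.001, -0.001, -1.0]]
ft_force: [0.2, 3.5, 1.3]
gripper_width: 0.015
```

```bash
python3 -c "
from h import *
handle('pics/w10.png'); handle()
f=grab_frame('side'); cv2.imwrite('pics/s10.png',f['pixels'])"
```

```text
t 19.63 n 6181 top 0.2425 med 0.2415 barangle 164.9 (rel yaw 90.1) yaw -105.2 J6 107.0 tcp [0.5824 0.0625 0.2342] w 0.0150 F [0.2 3.5 1.3] M [ 0.81 -0.03 -0.01]
t 19.68 n 6220 top 0.2425 med 0.2415 barangle 164.9 (rel yaw 90.1) yaw -105.2 J6 107.0 tcp [0.5824 0.0625 0.2342] w 0.0148 F [0.9 5.3 1.8] M [ 0.84 -0.14  0.04]
```

View pics/w10.png

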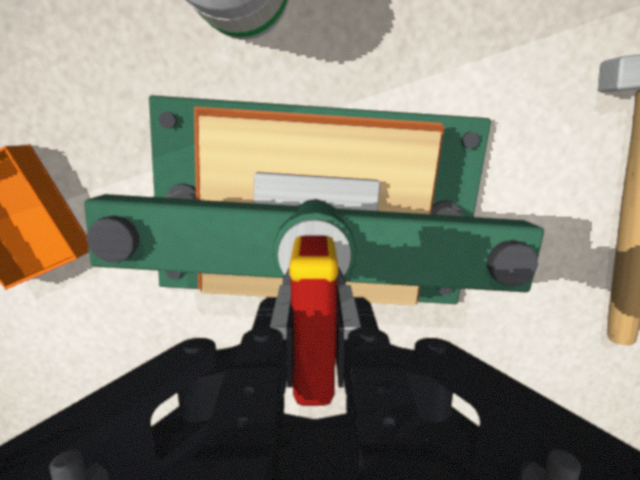

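View pics/s10.png

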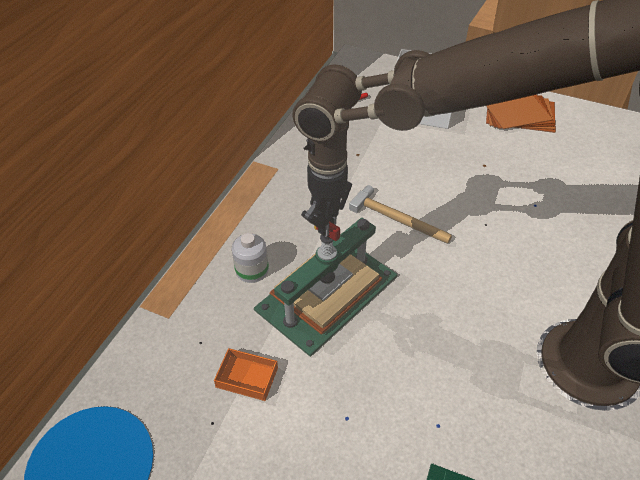

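Both views show the pads closed on the bar at about (315,330) in the wrist view, yellow end up. The bystanders look unmoved. I'll let it settle for half a second, then check again and hand in.

Call:
carry_out(deltas=[[0, 0, 0, 0, 0, 0, 1], [0, 0, 0, 0, 0, 0, 1], [0, 0, 0, 0, 0, 0, 1], [0, 0, 0, 0, 0, 0, 1], [0, 0, 0, 0, 0, 0, 1], [0, 0, 0, 0, 0, 0, 1]])

```text
t: 20.28
ee_pos: [0.5823, 0.0624, 0.2342]
orientation: [[-0.262, -0.965, 0.001], [-0.965, 0.262, 0.001], [-0.001, -0.001, -1.0]]
ft_force: [1.1, 4.8, 2.0]
gripper_width: 0.0151
```

```bash
python3 -c "
from h import *
handle(); print(job_done())"
```

```text
t 20.28 n 6156 top 0.2425 med 0.2414 barangle 164.9 (rel yaw 90.1) yaw -105.2 J6 107.0 tcp [0.5823 0.0624 0.2342] w 0.0151 F [1.1 4.8 2. ] M [ 1.03 -0.12 -0.02]
the job is handed in; nothing more can be done
None
```

I started the screw in its thread, turned it one turn forward, and handed the job in at about 20 s with the fingers still gripping the T-handle.

- **Drop:** straddling the bar, I turned it backward about 52°. The handle top rose slowly from 0.2518 to 0.2523 m, then fell to 0.2476 m, and I stopped there. The drop came somewhere in the last 20° of that turn.
- **Forward turn:** with two regrips I turned it about 366° clockwise from where I stopped. The handle went 5.0 mm deeper, as the 5 mm pitch predicts.
- **Final checks:**
  - The bar angle held at 164.9° over the last readings.
  - The opening read 15.1 mm on the 16 mm bar, so the pads are pressing on it.
  - The TCP is about 8 mm below the handle top, at the grip point.
  - The wrist force was about 5 N.
  - The hammer, tin and tray looked unmoved in the last pictures; I did not measure their positions again.
- **Not measured:** I had no reading of the two screw joints. Turn and depth come from the wrist camera. No check failed.

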